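# Tip a storage box out of the file rack and stand it in the tray

### The arm

A 7-joint arm with a two-finger parallel gripper is mounted at the origin on the work surface; the furniture and walls round the work are solid. World frame = base frame: x ahead of the robot, y to its left, z up, the work surface at z = 0. Lengths are in mm, angles in rad, forces in N, time in s.
With the tool pointing down it reaches from about 425 to 1025 mm from the base axis. Payload 3.6 kg.
Tool frame: the origin (TCP) lies midway between the tips of the shut fingers; the grasp point (between the pads) lies 19 mm behind it; z points along the fingers, y is the line along which they close (so a half turn about z gives the same grasp; the last joint's range is limited). The gripper opens to 85 mm and grips with 20 to 120 N. Pads are 22 mm wide; open, the fingers measure 114 mm over their backs; the gripper's body (76 mm by 85 mm) begins 54 mm behind the grasp point. The pads swing forward as they close: fully open they stand 13 mm farther back than shut.
Start: joints at [1.19, 0.591, 0.048, 1.609, -0.033, 0.943, -0.034], TCP at [205.788, -695.184, 231.302] pointing down, gripper open.
Joint ranges: [-2.69, 2.69], [-0.47, 2.24], [-1.27, 1.36], [0.19, 2.51], [-1.53, 4.68], [0.08, 2.07], [-3.09, 3.09]. Speed limits (rad/s): [2.57, 2.57, 3.14, 3.14, 3.14, 3.14, 3.14].

### API

Orientations are given as a unit quaternion [x, y, z, w].
In Python, from plant import manip gives the robot as it stands.
- The arm moves only by the tool apply_moves, never from a script. Its argument "steps" is a list that holds one entry, the list of rows, each a list of 7 numbers: the shift along the tool's x, y, z in m, then the turn, a rotation vector about the tool's x, y, z in degrees, then the closure, from 0 (fully open) to 1 (shut). A call has 1 to 12 rows; each row is the pose to reach, as a shift and turn from the pose commanded when the call began, along the tool's axes at that moment; what a row does not reach only later rows make up. A row lasts 1/10 s, in which the tool goes at most 50 mm and 8.59 degrees, less where a joint would pass 70% of its speed; a pose out of reach is approached as far as the arm can. A call with a gripper value outside its range is refused whole. The fingers move at their own pace and stop on an object; "grip_force" is the grip in N (left out, the last holds). Time passes only in rows, so rows that repeat a pose let the fingers close. It gives the time, the measured TCP pose, the force, the opening and the grip force at its end, in the units of the state.
- manip.get_obs(): the state, without advancing time (a new reading comes with each control period).
- manip.get_image(name): name is "side" or "top" or "wrist"; returns a dict with "color" (400x640x3 uint8, blue, green, red), "vfov" (degrees; the focal length in pixels is half the picture's height over the tangent of half this angle, whatever the lens; pixels are square), "cx", "cy" (the principal point, pixels), "world_from_camera" (4x4, takes a point from camera to world coordinates); the wrist camera has in their place "mount" (4x4, takes a point from camera to tool coordinates, whose origin is the TCP and whose axes are the flange's). Camera axes: x right, y up, looking along -z (the intrinsics and any distortion apply to the point x, -y, -z); pixel columns grow to the right and rows downward; lengths in mm; the calibration is good to about 2 mm. A picture is of the moment at which its call begins: read the wrist's pose just before it. There is no depth.
- manip.job_done(): hands the job in; it is judged then, once.
Trained networks look in a picture, given as the dict that the camera call returned (one of the last four; its "shot" number tells which), for a name from the list of things; names that differ only in an ending like _2 or _b are one class to them, and where a whole thing is asked for, a point or a joint stands for the part that bears it (a point fixed in the world has none). Each returns a list of dicts, best first, with "confidence" (0 to 1); they miss things now and then, are a little off and sometimes report something else, mostly with a low value. They report only what shows in the picture. A call takes as long as a camera call. They do not tell look-alikes from the thing itself.
- manip.recognise(picture, target): "position" ([column, row] as shares, 0 to 1, of the picture: columns of its width, rows of its height, amid what is visible of it).
- manip.outline_of(picture, target): "pixels" (400x640 bool, what is visible of it) and "position" ([column, row] as shares, 0 to 1, of the picture: columns of its width, rows of its height, amid what is visible of it).
The state is a dict: "t": time; "joint_pos": joint angles; "joint_velocities": joint speeds; "effort": joint torques, N m; "tcp_pos": TCP position; "ee_rot": TCP orientation; "ft_force": force on the tool from outside, world axes, zero at the start; "moment": the same for the moment, N m; "finger_gap": finger opening in mm; "grip_force": force on a finger pad.
Only numpy, scipy, OpenCV 4.12 (cv2) and the standard library are available. Lean on these libraries where they do the work, as an engineer would, in place of code of your own. Each camera call takes 0.05 s, during which the arm holds its last target. There are 200 camera calls.

### The job

Three grey storage boxes stand tightly side by side in the rack like books. Take out the one with the round steel eyelet: tip it forward by the top of its back edge, towards the spine side, until it leans on the rack's front bar, then grip it near its spine, lift it out and stand it upright on its foot in the steel tray. Leave the other two boxes standing where they are.

Things in the scene. Friction and masses are not known exactly. Their poses are not given: they have to be found in the camera images.
- box_eyelet: Box to take: closed grey box, 80 deep (own x) x 36 wide (y) x 165 high (z), 0.25 kg. Spine: narrow face at own -x, towards the robot; it alone has a flat round steel eyelet (27 mm, dark centre, no hole) on spine and top. Origin: centre of underside. Pushed forward at its top back edge it turns about its spine's foot, balances near 26 degrees, then rests leaning on the rack's bar at about 36.
- box_card_1: A box to leave: same size and axes as box_eyelet, but a white card (22 x 48 mm) on its spine and a plain top. Origin: centre of underside. The three boxes stand flush in a row, any order, 40 mm apart along own y (4 mm gaps), on the aluminium rack's 8 mm floor. Behind them is a stop only 58 mm high above that floor, with free space above it and 100 mm behind the boxes, at top height.
- box_card_2: The other box to leave, just like box_card_1. Origin: centre of underside. Rack round the row, heights above its floor: lip 5 mm high at the spines' foot; 10 mm steel bar across the front, axis 50 mm high and 78 mm before the boxes' centres (own -x); end plates and 2 mm dividers 100 mm high. A box leaning on the bar is drawn out along its own height, up and forward.
- tray: Shallow open steel tray fixed on the bench to the right of the rack, 116 mm (own x) x 86 mm (own y), inside 110 x 80 mm, rim 10 mm above the bench, floor 3 mm thick. Origin: centre of its underside, on the bench.
Not all that is in view belongs to the job. Leave any blue or turquoise look-alike of the box_eyelet alone.

How it is judged:
By the outcome, as a careful person would: the job done as asked, in the order asked, and still so for the second after the job is handed in, with the robot touching nothing.
It also fails if it takes over 51 s, if anything falls off the work surface, if the arm or the gripper's body presses on something with over 40 N, if the wrist force passes 120 N, or if a joint passes its speed limit or range.

## Working session

There is one attempt and no reset: what is moved stays moved. The work goes in short steps, Python scripts to look and compute and a tool call to move; the robot and the scene stay as the last step left them, time stands still between calls to the robot, and variables do not carry over. Pictures are saved under pics/ and viewed, at most 10 in all, crops included, and the job is handed in when it is done.

Besides the shell and the picture viewer there is one more tool, called after ">>>" by a JSON object that holds its "name" and its "arguments". apply_moves: Moves the arm, as the interface text tells. Its arguments: {"type":"object","properties":{"steps":{"type":"array","items":{"type":"array","items":{"type":"array","items":{"type":"number"}}}},"grip_force":{"type":"number"}},"required":["steps"]}

```bash
mkdir -p pics; cat > h.py <<'E'
import numpy as np, cv2
from plant import manip
from scipy.spatial.transform import Rotation as R
def shot(n):
    o=manip.get_obs(); p=manip.get_image(n)
    if n=="wrist":
        T=np.eye(4);T[:3,:3]=R.from_quat(o["ee_rot"]).as_matrix();T[:3,3]=o["tcp_pos"]
        p["W"]=T@np.array(p["mount"])
    else: p["W"]=np.array(p["world_from_camera"])
    p["f"]=200/np.tan(np.radians(p["vfov"])/2)
    return p
def ray(p,u,v):
    d=np.array([(u-p["cx"])/p["f"],-(v-p["cy"])/p["f"],-1.]); return p["W"][:3,3],p["W"][:3,:3]@d
def onz(p,u,v,z):
    o,d=ray(p,u,v); return o+d*(z-o[2])/d[2]
def proj(p,X):
    c=np.linalg.inv(p["W"])@np.append(X,1); return p["cx"]+p["f"]*c[0]/-c[2], p["cy"]-p["f"]*c[1]/-c[2]
def tri(p,a,q,b):
    A=[];B=[]
    for P,(u,v) in((p,a),(q,b)):
        o,d=ray(P,u,v);d=d/np.linalg.norm(d);M=np.eye(3)-np.outer(d,d);A.append(M);B.append(M@o)
    return np.linalg.lstsq(np.vstack(A),np.hstack(B),rcond=None)[0]
E
python3 - <<'E'
from h import *
P={}
for n in("side","top","wrist"):
    p=shot(n);P[n]=p;cv2.imwrite(f"pics/{n}0.png",p["color"])
    print(n,{k:v for k,v in p.items() if k not in("color","W","mount","world_from_camera")},p["W"][:3,3].round(),p["W"][:3,2].round(2))
    for t in("box_eyelet","box_card_1","tray"):
        print(t,[(np.round(np.array(r["position"])*[640,400],1),round(r["confidence"],2)) for r in manip.recognise(p,t)])
o=manip.get_obs();print(o)
cv2.imwrite("pics/all0.png",cv2.resize(np.vstack([P["side"]["color"],P["top"]["color"]]),(480,600)))
E
```

```text
side {'vfov': 54.59977196872008, 'cx': 317.34193125445177, 'cy': 200.55264299570152, 'shot': 1, 'f': np.float64(387.4947932230226)} [233. 510. 714.] [-0.31  0.55  0.77]
box_eyelet [(array([261.4, 199.7]), 0.94), (array([292.2, 285.4]), 0.79), (array([407.9, 127.5]), 0.75), (array([221.5, 272.1]), 0.56)]
box_card_1 [(array([279.7, 167. ]), 0.6), (array([276.5, 180.6]), 0.59)]
tray [(array([357.7, 182. ]), 0.83)]
top {'vfov': 55.875794275570804, 'cx': 323.0202106258365, 'cy': 199.81265646261465, 'shot': 2, 'f': np.float64(377.13086151183677)} [  91. -138.  867.] [-0.44 -0.18  0.88]
box_eyelet [(array([232.5, 140.5]), 0.94), (array([422.7, 265.2]), 0.82), (array([285.7, 151.8]), 0.65), (array([223.9, 184.9]), 0.63)]
box_card_1 [(array([321.6, 158.7]), 0.72), (array([299.9, 155.9]), 0.6)]
tray [(array([369. , 237.4]), 0.64)]
wrist {'vfov': 67.12826036252785, 'cx': 318.5263284983878, 'cy': 200.58863691214808, 'shot': 3, 'f': np.float64(301.4334422691904)} [ 270. -674.  374.] [0.26 0.08 0.96]
box_eyelet []
box_card_1 []
tray []
{'t': 0.6, 'joint_pos': array([ 1.18949334,  0.59119644,  0.048407  ,  1.60848352, -0.03332501,
        0.94270635, -0.03368578]), 'joint_velocities': array([-0.00209063, -0.00079897,  0.00053106, -0.00167991, -0.00057394,
       -0.00062561,  0.0002486 ]), 'effort': array([-6.67374879e-04, -5.48292375e+01,  1.54457990e+00, -1.98414981e+01,
        9.27861140e-03,  1.84199613e-03,  9.20082442e-06]), 'tcp_pos': array([ 205.79707214, -695.18951014,  231.31139736]), 'ee_rot': array([ 9.89662086e-01,  1.43418812e-01, -3.34546112e-06,  7.14473341e-06]), 'ft_force': array([-0.90316912,  0.47062381, -0.1652329 ]), 'moment': array([ 0.02129693, -0.02997432,  0.04200703]), 'grip_force': 0.0, 'finger_gap': 85.25571905024954}
```

View pics/top0.png

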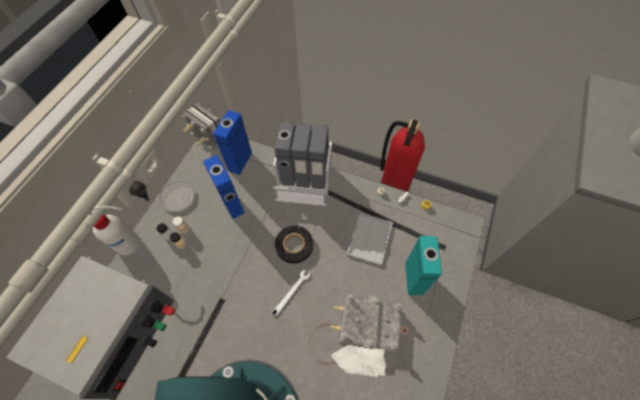

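View pics/side0.png

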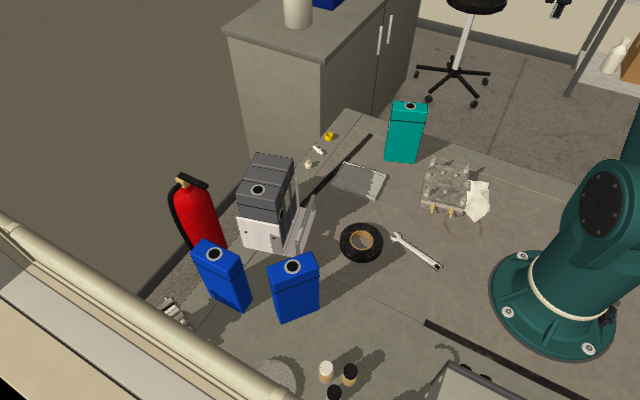

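The top view (640x400) shows four things that could be taken for the target: blue (232,140), blue (223,185), turquoise (422,265) and the leftmost grey box in the rack (287,150). The grey one has an eyelet on top at about (285,135) and is my choice. The side view agrees, with the grey eyelet box nearest the camera at (258,190). I'll check it in one close crop.

```bash
python3 - <<'E'
import cv2,numpy as np
t=cv2.imread("pics/top0.png")[110:220,255:355];s=cv2.imread("pics/side0.png")[140:260,225:325]
a=cv2.resize(t,None,fx=4,fy=4,interpolation=2);b=cv2.resize(s,None,fx=4,fy=4,interpolation=2)
c=np.zeros((480,800,3),np.uint8);c[:440,:400]=a;c[:480,400:]=b
cv2.imwrite("pics/crop.png",c)
E
```

```text
(no output)
```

View pics/crop.png

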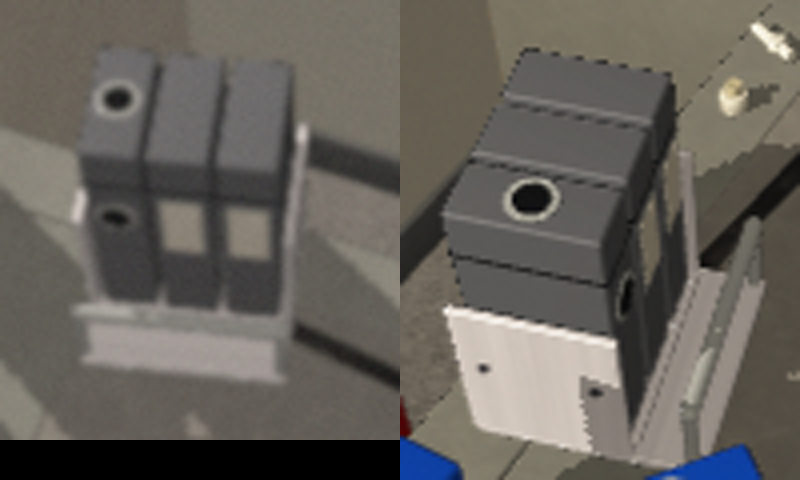

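The crop confirms it: the leftmost grey box has the eyelet on both top and spine, and the other two carry white cards. Next I fit the row's pose and the tray's pose.

```bash
python3 - <<'E'
from h import *
from scipy.optimize import least_squares
P=shot("top");Q=shot("side")
tp=np.array([[80,158],[98,48],[293,63],[282,180]])/4+[255,110]
sd=np.array([[605,242],[445,210],[530,48],[675,75]])/4+[125,140]
for a,b in zip(tp,sd): print(tri(P,a,Q,b).round(1))
# row centre x,y,z,yaw ; own +x=back, own y
L=np.array([[-40,58],[40,58],[40,-58],[-40,-58]])
def pts(q): 
    c,s=np.cos(q[3]),np.sin(q[3]); return [np.array([q[0]+c*l[0]-s*l[1],q[1]+s*l[0]+c*l[1],q[2]]) for l in L]
def res(q): return np.ravel([np.array(proj(P,X))-a for X,a in zip(pts(q),tp)]+[np.array(proj(Q,X))-b for X,b in zip(pts(q),sd)])
r=least_squares(res,[650,0,173,0]);print("row",r.x[:3].round(1),np.degrees(r.x[3]).round(1));print(r.fun.round(1))
q=r.x
for z in(173,):
    c,s=np.cos(q[3]),np.sin(q[3]);print("eyelet ctr",q[0]-s*40,q[1]+c*40,'row x axis',c,s)
# tray
T={}
for p,n in((P,"top"),(Q,"side")):
    m=manip.outline_of(p,"tray")
    for d in m:
        u8=d["pixels"].astype(np.uint8);cs,_=cv2.findContours(u8,0,2);c=max(cs,key=cv2.contourArea)
        e=cv2.approxPolyDP(cv2.convexHull(c),5,True)[:,0];print(n,round(d["confidence"],2),u8.sum(),e.tolist(),[onz(p,*x,10).round()[:2].tolist() for x in e])
    
print("tcp start",manip.get_obs()["t"])
E
```

```text
[519.1 156.8 171.5]
[591.7 179.2 175.8]
[623.1  69.2 173.7]
[550.   46.  167.7]
row [571.3 112.7 171.8] 15.4
[-0.8  0.2  0.7  0.3  0.8  0.8 -0.3 -0.6  0.5  0.8 -0.8  0.8 -0.9 -0.8
  0.7 -1. ]
eyelet ctr 560.6795972716914 151.24313397992017 row x axis 0.9639952903369865 0.2659193114614077
top 0.91 1538 [[360, 214], [391, 222], [379, 264], [348, 254]] [[517.0, -61.0], [525.0, -140.0], [409.0, -146.0], [405.0, -70.0]]
side 0.86 1404 [[344, 161], [386, 175], [374, 200], [331, 186]] [[525.0, -144.0], [411.0, -151.0], [404.0, -62.0], [513.0, -52.0]]
tcp start 0.8
```

Row: eyelet box centre about (561,151), yaw 15.4°. Tray centre about (463,-104), yaw about 5°. I lift, shut the gripper and travel to a point above and behind the box.

>>> {"name": "apply_moves", "arguments": {"steps": [[[0, 0, -0.05, 0, 0, 0, 1], [0, 0, -0.1, 0, 0, 0, 1], [0.033, -0.035, -0.1, 0, 0, -8, 1], [0.066, -0.071, -0.1, 0, 0, -16, 1], [0.1, -0.106, -0.1, 0, 0, -24, 1], [0.133, -0.142, -0.1, 0, 0, -32, 1], [0.166, -0.177, -0.1, 0, 0, -40, 1], [0.2, -0.213, -0.1, 0, 0, -48, 1], [0.233, -0.248, -0.1, 0, 0, -56, 1], [0.266, -0.284, -0.1, 0, 0, -64, 1], [0.3, -0.32, -0.1, 0, 0, -72, 1], [0.333, -0.355, -0.1, 0, 0, -80, 1]]]}}

```text
t: 2.0
tcp_pos: [424.9, -258.4, 331.8]
ee_rot: [0.664, 0.748, -0.0, 0.001]
ft_force: [1.2, 0.4, 0.4]
finger_gap: -0.0
grip_force: 0.0
```

>>> {"name": "apply_moves", "arguments": {"steps": [[[0.04, 0.025, 0, 0, 0, -1, 1], [0.08, 0.05, 0, 0, 0, -3, 1], [0.12, 0.075, 0, 0, 0, -5, 1], [0.16, 0.1, 0, 0, 0, -7, 1], [0.2, 0.126, 0, 0, 0, -8.7, 1], [0.24, 0.151, 0, 0, 0, -8.7, 1], [0.28, 0.176, 0, 0, 0, -8.7, 1], [0.32, 0.202, 0, 0, 0, -8.7, 1], [0.36, 0.227, 0, 0, 0, -8.7, 1], [0.403, 0.254, 0, 0, 0, -8.7, 1], [0.403, 0.254, 0, 0, 0, -8.7, 1]]]}}

```text
t: 3.1
tcp_pos: [631.8, 178.3, 331.7]
ee_rot: [0.604, 0.797, 0.004, -0.002]
ft_force: [-1.8, -0.6, 0.3]
finger_gap: 0.1
grip_force: 0.0
```

```bash
python3 - <<'E'
from h import *
p=shot("wrist");o=manip.get_obs();print(o["t"],o["tcp_pos"].round(1),o["ee_rot"].round(3),o["joint_pos"].round(2))
e=np.array([560.7,151.2]);x=np.array([.964,.266]);y=np.array([-.266,.964])
im=p["color"].copy()
for a,b in((-40,18),(40,18),(40,-18),(-40,-18)):
    c=proj(p,np.append(e+a*x+b*y,173));print(np.round(c,1));cv2.circle(im,(int(round(c[0])),int(round(c[1]))),2,(0,0,255),-1)
cv2.imwrite("pics/w1.png",im)
E
```

```text
3.15 [631.2 174.1 331.3] [ 0.605  0.796  0.001 -0.001] [ 0.06  0.46 -0.58  1.65  0.27  1.11 -0.32]
[204.5 176.8]
[283.3 177.3]
[284.1 211.1]
[207.7 210.7]
```

View pics/w1.png

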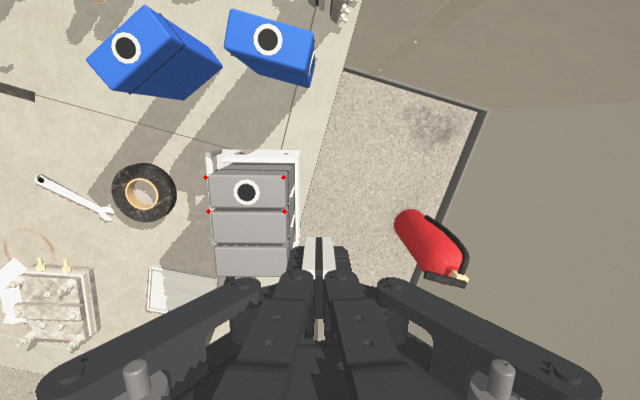

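```bash
python3 - <<'E'
from h import *
p=shot("wrist");o=manip.get_obs();print(o["t"],o["tcp_pos"].round(1),o["ee_rot"].round(3))
e=np.array([560.7,151.2]);x=np.array([.964,.266]);y=np.array([-.266,.964])
im=cv2.resize(p["color"][140:290,190:330],None,fx=4,fy=4,interpolation=2)
for k in(0,-40,-80):
  for a,b in((-40,18),(40,18),(40,-18),(-40,-18)):
    c=(np.array(proj(p,np.append(e+a*x+(b+k)*y,173)))-[190,140]+.5)*4;cv2.circle(im,tuple(int(t) for t in c),2,(0,0,255),-1)
cv2.imwrite("pics/w2.png",im)
np.save("w2.npy",p["W"])
E
```

```text
3.2 [631.  170.7 331. ] [ 0.606  0.795 -0.    -0.   ]
```

View pics/w2.png

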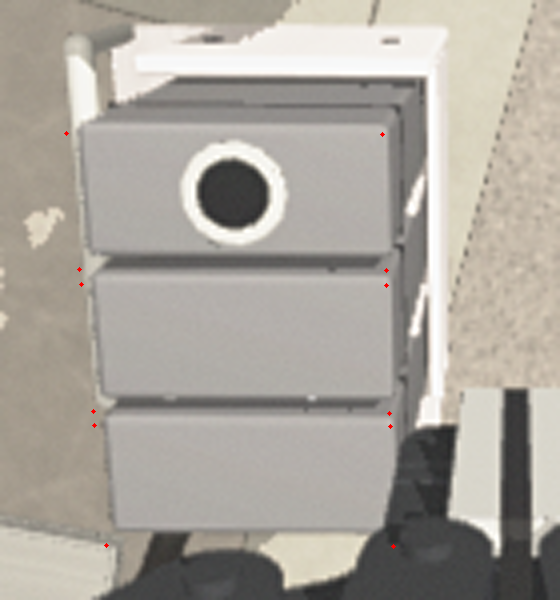

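```bash
python3 - <<'E'
from h import *
old=cv2.imread("pics/w2.png")
p=shot("wrist");o=manip.get_obs();print(o["t"],o["tcp_pos"].round(1),o["ee_rot"].round(3))
im=cv2.resize(p["color"],None,fx=4,fy=4,interpolation=2)
r=cv2.matchTemplate(im,old[140:246,175:295],5);_,s,_,l=cv2.minMaxLoc(r)
sh=np.array([l[0]-175,l[1]-140])/4-[190,140];print(s,sh)
cr=np.array([[80,122],[390,122],[398,253],[92,252]])/4+[190,140]-.5+sh
X=np.array([onz(p,u,v,173)[:2] for u,v in cr]);print(X.round(1),X.mean(0))
t=np.array(o["tcp_pos"])[:2];x=np.array([.964,.266]);y=np.array([-.266,.964]);d=X.mean(0)-t;print("rel own",d@x,d@y)
E
```

```text
3.25 [630.9 168.4 330.9] [ 0.607  0.794 -0.001  0.   ]
0.9947122931480408 [ 1.   -3.25]
[[520.2 161.8]
 [595.3 182.6]
 [605.5 150. ]
 [529.1 129.1]] [562.51331754 155.84798724]
rel own -69.31758625110328 6.063282292065963
```

Crop: the eyelet box's corners are about 3 px from the prediction, so its refined centre is about (562,155). I descend behind it with the fingers shut.

>>> {"name": "apply_moves", "arguments": {"steps": [[[0.004, 0, 0.04, 0, 0, 0, 1], [0.004, 0, 0.08, 0, 0, 0, 1], [0.004, 0, 0.12, 0, 0, 0, 1], [0.004, 0, 0.15, 0, 0, 0, 1], [0.004, 0, 0.17, 0, 0, 0, 1], [0.004, 0, 0.174, 0, 0, 0, 1], [0.004, 0, 0.174, 0, 0, 0, 1], [0.004, 0, 0.174, 0, 0, 0, 1]]]}}

```text
t: 4.05
tcp_pos: [631.1, 172.2, 158.8]
ee_rot: [0.608, 0.794, 0.001, 0.001]
ft_force: [-0.4, -0.8, 0.6]
finger_gap: 0.1
grip_force: 0.0
```

```bash
python3 - <<'E'
from h import *
p=shot("side");q=shot("wrist");o=manip.get_obs();print(o["t"],o["tcp_pos"].round(1),o["ft_force"].round(1),o["joint_pos"].round(2))
t=o["tcp_pos"][:2]-np.array([562.3,154.5]);print("own",t@[.964,.266],t@[-.266,.964])
a=cv2.resize(p["color"][90:290,200:400],None,fx=2,fy=2);b=q["color"][100:300,160:360];b=cv2.resize(b,None,fx=2,fy=2)
cv2.imwrite("pics/s1.png",np.hstack([a,b]))
E
```

```text
4.15 [631.2 172.7 159.1] [-0.2  0.3 -1.3] [ 0.    0.63 -0.5   1.82  0.4   0.8  -0.44]
own 71.23058455745283 -0.7252665388794444
```

View pics/s1.png

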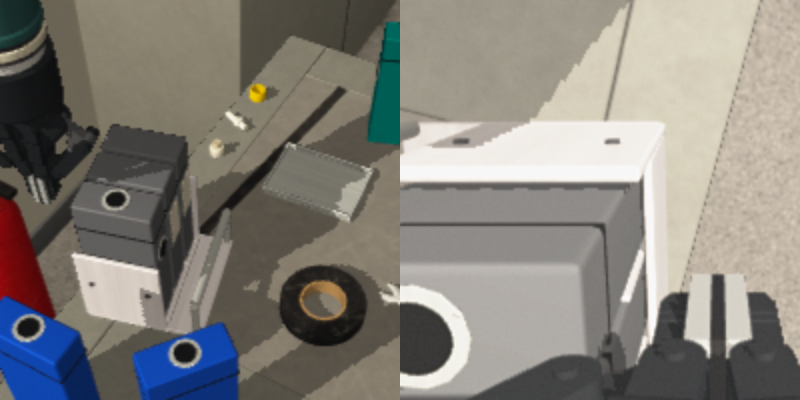

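Side view: shut fingers hang behind the row at the eyelet box, at crop pixel (45,185), and nothing is touched. I start the tip.

>>> {"name": "apply_moves", "arguments": {"steps": [[[0, -0.008, 0, 0, 0, 0, 1], [0, -0.014, 0, 0, 0, 0, 1], [0, -0.02, 0, 0, 0, 0, 1], [0, -0.026, 0, 0, 0, 0, 1], [0, -0.032, -0.001, 0, 0, 0, 1], [0, -0.038, -0.002, 0, 0, 0, 1], [0, -0.044, -0.003, 0, 0, 0, 1], [0, -0.05, -0.004, 0, 0, 0, 1], [0, -0.055, -0.005, 0, 0, 0, 1], [0, -0.06, -0.006, 0, 0, 0, 1], [0, -0.064, -0.007, 0, 0, 0, 1], [0, -0.064, -0.007, 0, 0, 0, 1]]]}}

```text
t: 5.35
tcp_pos: [567.4, 155.6, 164.2]
ee_rot: [0.607, 0.794, -0.001, -0.0]
ft_force: [-0.2, -0.2, 0.1]
finger_gap: 0.2
grip_force: 0.1
```

```bash
python3 - <<'E'
from h import *
p=shot("side");o=manip.get_obs();print(o["t"],o["tcp_pos"].round(1),o["ft_force"].round(1))
t=o["tcp_pos"][:2]-np.array([562.3,154.5]);print("own",t@[.964,.266],t@[-.266,.964])
a=cv2.resize(p["color"][120:280,220:340],None,fx=4,fy=4,interpolation=2)[:600]
cv2.imwrite("pics/s2.png",a)
E
```

```text
5.4 [567.9 155.7 164.2] [-0.7  0.4  1.2]
own 5.707042922755669 -0.28749737294689687
```

View pics/s2.png

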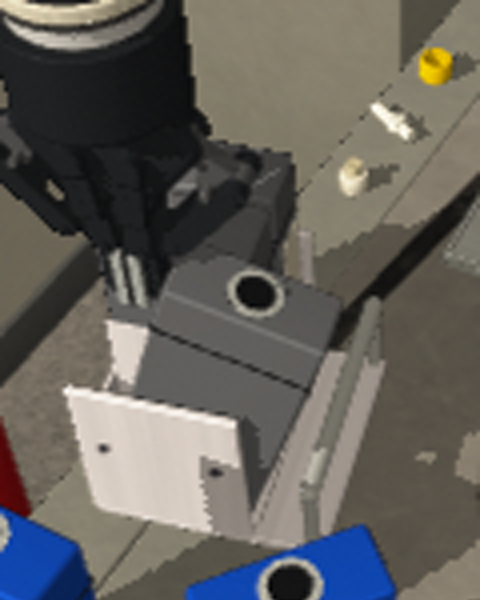

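The eyelet box is tipping about 20° and the others are standing. I continue past balance.

>>> {"name": "apply_moves", "arguments": {"steps": [[[0, -0.005, -0.001, 0, 0, 0, 1], [0, -0.009, -0.002, 0, 0, 0, 1], [0, -0.013, -0.002, 0, 0, 0, 1], [0, -0.017, -0.002, 0, 0, 0, 1], [0, -0.021, -0.002, 0, 0, 0, 1], [0, -0.025, -0.002, 0, 0, 0, 1], [0, -0.029, -0.002, 0, 0, 0, 1], [0, -0.033, -0.002, 0, 0, 0, 1], [0, -0.036, -0.002, 0, 0, 0, 1], [0, -0.036, -0.002, 0, 0, 0, 1], [0, -0.036, -0.002, 0, 0, 0, 1], [0, -0.036, -0.002, 0, 0, 0, 1]]]}}

```text
t: 6.6
tcp_pos: [533.8, 146.6, 166.3]
ee_rot: [0.607, 0.794, 0.0, 0.0]
ft_force: [0.1, 0.9, 0.3]
finger_gap: -0.3
grip_force: 0.0
```

```bash
python3 - <<'E'
from h import *
p=shot("side");o=manip.get_obs();print(o["t"],o["tcp_pos"].round(1),o["ft_force"].round(1))
t=o["tcp_pos"][:2]-np.array([562.3,154.5]);print("own",t@[.964,.266],t@[-.266,.964])
im=p["color"].copy()
e=np.array([562.3,154.5]);x=np.array([.964,.266]);y=np.array([-.266,.964]);c,s=np.cos(np.radians(36)),np.sin(np.radians(36))
a=cv2.resize(p["color"][120:270,220:350],None,fx=4,fy=4,interpolation=2)
for A,H in((0,165),(80,165),(0,100)):
  for b in(18,-18):
    u=np.array(proj(p,np.append(e+x*(-40+A*c-H*s)+b*y,8+A*s+H*c)));u=(u-[220,120]+.5)*4;cv2.circle(a,tuple(int(t) for t in u),2,(0,0,255),-1)
cv2.imwrite("pics/s3.png",a)
E
```

```text
6.65 [533.8 146.6 166.3] [0.5 0.3 0.5]
own -29.53117977614073 -0.04324955616347302
```

View pics/s3.png

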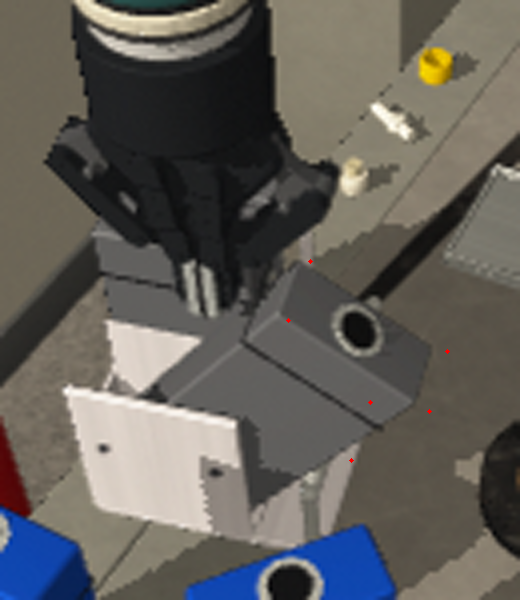

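The box now leans on the bar and the neighbours still stand. I rise, turn 90° and open above the leaning box's spine end.

>>> {"name": "apply_moves", "arguments": {"steps": [[[0, 0, -0.05, 0, 0, 0, 1], [0, -0.005, -0.1, 0, 0, 4, 0.6], [0, -0.02, -0.14, 0, 0, 12, 0.25], [0, -0.035, -0.14, 0, 0, 20, 0.25], [0, -0.05, -0.14, 0, 0, 28, 0.25], [0, -0.065, -0.14, 0, 0, 36, 0.25], [0, -0.08, -0.14, 0, 0, 44, 0.25], [0, -0.082, -0.14, 0, 0, 52, 0.25], [0, -0.082, -0.14, 0, 0, 60, 0.25], [0, -0.082, -0.14, 0, 0, 68, 0.25], [0, -0.082, -0.14, 0, 0, 76, 0.25], [0, -0.082, -0.14, 0, 0, 84, 0.25]]]}}

```text
t: 7.85
tcp_pos: [454.4, 125.2, 306.3]
ee_rot: [0.983, 0.181, 0.0, -0.0]
ft_force: [-0.3, 0.2, 0.3]
finger_gap: 63.9
grip_force: 0.0
```

>>> {"name": "apply_moves", "arguments": {"steps": [[[0, 0, 0, 0, 0, 6, 0.25], [0, 0, 0, 0, 0, 6, 0.25], [0, 0, 0, 0, 0, 6, 0.25], [0, 0, 0, 0, 0, 6, 0.25]]]}}

```text
t: 8.25
tcp_pos: [454.4, 125.1, 306.3]
ee_rot: [0.991, 0.133, -0.0, -0.0]
ft_force: [0.5, 0.4, 1.0]
finger_gap: 64.1
grip_force: 0.0
```

```bash
python3 - <<'E'
from h import *
p=shot("wrist");o=manip.get_obs();print(o["t"],o["tcp_pos"].round(1),o["ee_rot"].round(3),o["joint_pos"].round(2),o["finger_gap"])
t=o["tcp_pos"][:2]-np.array([562.3,154.5]);print("own",t@[.964,.266],t@[-.266,.964])
q=shot("top")
e=np.array([562.3,154.5]);x=np.array([.964,.266]);y=np.array([-.266,.964]);c,s=np.cos(np.radians(36)),np.sin(np.radians(36))
ims=[]
for r,n in((p,"w"),(q,"t")):
  im=cv2.resize(r["color"],None,fx=4,fy=4,interpolation=2)
  for A,H in((0,165),(80,165)):
    for b in(18,-18):
      u=np.array(proj(r,np.append(e+x*(-40+A*c-H*s)+b*y,8+A*s+H*c)));print(n,u.round(1));cv2.circle(im,tuple(int(t) for t in (u+.5)*4),2,(0,0,255),-1)
  ims.append(im)
a=cv2.resize(ims[0],(640,400),interpolation=3)[:,120:520];b=ims[1][440:840,1020:1420]
cv2.imwrite("pics/w3.png",np.hstack([a,b]))
E
```

```text
8.3 [454.4 125.  306.3] [ 0.991  0.133 -0.    -0.   ] [-0.06  0.19 -0.35  2.07  0.08  0.9  -1.76] 63.912012377806626
own -111.83211028700903 0.2883947645333861
w [303.3 206.7]
w [337.1 206.7]
w [299.6 150.3]
w [341.5 150.3]
t [267.1 192.4]
t [283.2 194. ]
t [269.7 156.2]
t [286.  157.7]
```

View pics/w3.png

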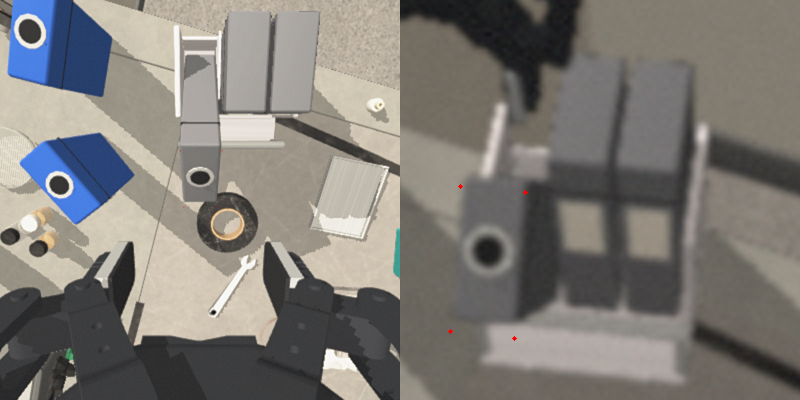

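The box leans about 5 mm further back than predicted: its front top edge is at wrist row 200 against 206, and it is laterally centred. I descend with a 15° outward tilt so the palm clears its back corner.

>>> {"name": "apply_moves", "arguments": {"steps": [[[0, 0, 0.04, 0, 5, 0, 0.25], [-0.001, 0, 0.08, 0, 10, 0, 0.25], [-0.002, 0, 0.11, 0, 15, 0, 0.25], [-0.003, 0, 0.132, 0, 15, 0, 0.25], [-0.003, 0, 0.132, 0, 15, 0, 0.25], [0.001, 0, 0.147, 0, 15, 0, 0.25], [0.005, 0, 0.161, 0, 15, 0, 0.25], [0.009, 0, 0.175, 0, 15, 0, 0.25], [0.013, 0, 0.19, 0, 15, 0, 0.25], [0.013, 0, 0.19, 0, 15, 0, 0.25], [0.013, 0, 0.19, 0, 15, 0, 0.25]]]}}

```text
t: 9.45
tcp_pos: [469.6, 129.3, 117.2]
ee_rot: [0.982, 0.131, 0.131, -0.017]
ft_force: [-0.2, -0.5, -0.1]
finger_gap: 64.0
grip_force: 0.0
```

```bash
python3 - <<'E'
from h import *
p=shot("side");o=manip.get_obs();print(o["t"],o["tcp_pos"].round(1),R.from_quat(o["ee_rot"]).as_matrix()[:,2].round(3),o["joint_pos"].round(2),o["ft_force"].round(1))
t=o["tcp_pos"][:2]-np.array([562.3,154.5]);print("own",t@[.964,.266],t@[-.266,.964])
q=shot("wrist")
cv2.imwrite("pics/s4.png",np.hstack([cv2.resize(p["color"][120:270,220:370],(400,400),interpolation=2),q["color"][:,120:520]]))
E
```

```text
9.5 [469.5 129.2 117.1] [ 0.253  0.069 -0.965] [-0.31  0.44 -0.09  2.4   1.05  0.08 -2.73] [ 0.9  0.3 -0.8]
own -96.16994605269053 0.3379325378551038
```

View pics/s4.png

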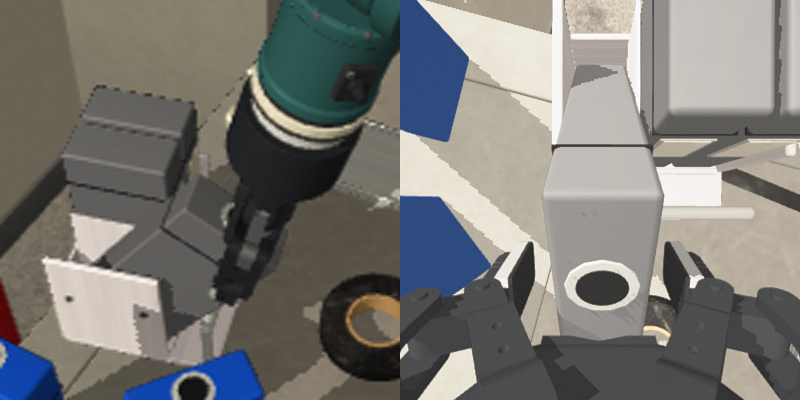

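The fingers straddle the leaning box near its spine and nothing is in contact (side crop about (235,265)). I close.

>>> {"name": "apply_moves", "arguments": {"steps": [[[0, 0, 0, 0, 0, 0, 0.45], [0, 0, 0, 0, 0, 0, 0.55], [0, 0, 0, 0, 0, 0, 0.65], [0, 0, 0, 0, 0, 0, 0.8], [0, 0, 0, 0, 0, 0, 1], [0, 0, 0, 0, 0, 0, 1], [0, 0, 0, 0, 0, 0, 1]]], "grip_force": 90}}

```text
t: 10.25
tcp_pos: [467.7, 128.6, 116.9]
ee_rot: [0.983, 0.131, 0.13, -0.017]
ft_force: [-0.5, -0.1, 6.2]
finger_gap: 34.7
grip_force: 89.5
```

>>> {"name": "apply_moves", "arguments": {"steps": [[[-0.001, 0, -0.004, 0, 0, 0, 1], [-0.002, 0, -0.01, 0, 0, 0, 1], [-0.004, 0, -0.018, 0, 0, 0, 1], [-0.006, 0, -0.027, 0, 0, 0, 1], [-0.008, 0, -0.037, 0, 0, 0, 1], [-0.01, 0, -0.047, 0, 0, 0, 1], [-0.012, 0, -0.057, 0, 0, 0, 1], [-0.014, 0, -0.067, 0, 0, 0, 1], [-0.016, 0, -0.077, 0, 0, 0, 1], [-0.018, 0, -0.087, 0, 0, 0, 1], [-0.02, 0, -0.097, 0, 0, 0, 1], [-0.02, 0, -0.097, 0, 0, 0, 1]]]}}

```text
t: 11.45
tcp_pos: [422.6, 115.9, 204.5]
ee_rot: [0.983, 0.131, 0.128, -0.017]
ft_force: [0.2, 0.0, -3.7]
finger_gap: 35.1
grip_force: 90.1
```

```bash
python3 - <<'E'
from h import *
p=shot("side");o=manip.get_obs();print(o["t"],o["tcp_pos"].round(1),R.from_quat(o["ee_rot"]).as_matrix()[:,2].round(3),o["joint_pos"].round(2),o["ft_force"].round(1),o["finger_gap"])
t=o["tcp_pos"][:2]-np.array([562.3,154.5]);print("own",t@[.964,.266],t@[-.266,.964])
cv2.imwrite("pics/s5.png",np.hstack([cv2.resize(p["color"][70:270,220:420],(600,600),interpolation=2)]))
E
```

```text
11.5 [423.  116.  204.3] [ 0.248  0.067 -0.966] [ 0.14  0.24 -0.62  2.4   0.6   0.34 -2.3 ] [ 0.2  0.6 -3.4] 35.00466770519193
own -144.54363719927952 -0.04021287788923293
```

View pics/s5.png

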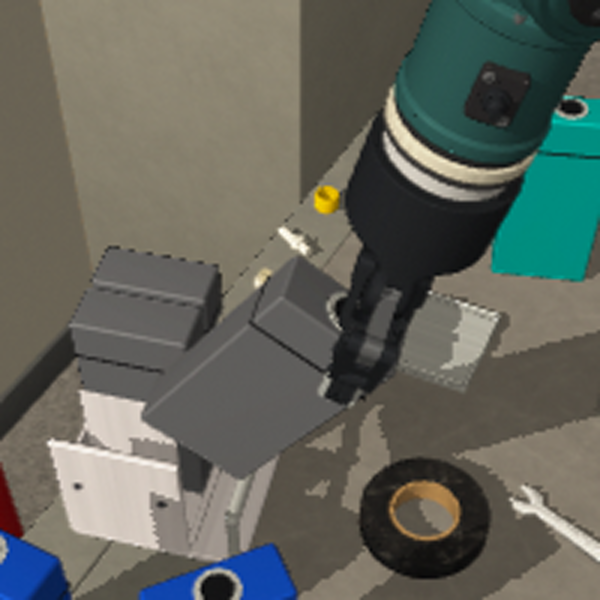

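The box is held and clear of its seat, with 3.4 N of weight on the wrist, and the neighbours stand. I raise it further, then turn it upright in front of the rack.

>>> {"name": "apply_moves", "arguments": {"steps": [[[0.004, 0, -0.017, 0, 0, 0, 1], [0.008, 0, -0.034, 0, 0, 0, 1], [0.013, 0, -0.051, 0, 0, 0, 1], [0.017, 0, -0.068, 0, 0, 0, 1], [0.02, 0, -0.08, 0, -5, 0, 1], [0.02, 0, -0.08, 0, -11, 0, 1], [0.02, 0, -0.08, 0, -17, 0, 1], [0.02, 0, -0.08, 0, -23, 0, 1], [0.02, 0, -0.08, 0, -29, 0, 1], [0.02, 0, -0.08, 0, -35, 0, 1], [0.02, 0, -0.08, 0, -35, 0, 1], [0.02, 0, -0.08, 0, -35, 0, 1]]]}}

```text
t: 12.7
tcp_pos: [422.6, 116.5, 286.0]
ee_rot: [0.976, 0.13, -0.172, 0.023]
ft_force: [-0.8, -0.3, -3.3]
finger_gap: 35.2
grip_force: 90.9
```

```bash
cat > fit.py <<'E'
from h import *
from scipy.optimize import least_squares
o=manip.get_obs();M=R.from_quat(o["ee_rot"]).as_matrix();t=np.array(o["tcp_pos"])
print(o["t"],t.round(1),"z",M[:,2].round(3),"x",M[:,0].round(3),o["joint_pos"].round(2),o["ft_force"].round(1),round(o["finger_gap"],1))
print("tool x yaw",np.degrees(np.arctan2(M[1,0],M[0,0])),"tilt",np.degrees(np.arctan2(M[:,2]@[M[0,0],M[1,0],0]/np.hypot(M[0,0],M[1,0]),-M[2,2])))
p=shot("side");cv2.imwrite("pics/chk_s.png",p["color"])
q=shot("top");cv2.imwrite("pics/chk_t.png",q["color"])
for n,r in(("side",p),("top",q)):
    for k in("box_eyelet","box_card_1"):
        for d in manip.outline_of(r,k):
            m=d["pixels"];c=r["color"][m].mean(0)
            v,u=np.nonzero(m);print(n,k,round(d["confidence"],2),m.sum(),"bgr",c.round(),"pos",(np.array(d["position"])*[640,400]).round(),"bb",u.min(),u.max(),v.min(),v.max(),"axis",end=" ")
            print(np.round(cv2.approxPolyDP(cv2.convexHull(np.c_[u,v].astype(np.int32)),2,True)[:,0]).tolist() if c.max()-c.min()<25 else "coloured")
E
python3 fit.py
```

```text
12.7 [422.6 116.5 286. ] z [-0.33  -0.089 -0.94 ] x [ 0.907  0.247 -0.342] [ 0.25  0.42 -0.79  1.96  0.21  1.24 -1.96] [-0.8 -0.3 -3.3] 35.2
tool x yaw 15.218266942057376 tilt -20.01133864349035
side box_eyelet 0.96 2772 bgr [138.  60.  22.] pos [220. 274.] bb 190 252 237 312 axis coloured
side box_eyelet 0.92 3035 bgr [84. 86. 87.] pos [320. 179.] bb 291 346 128 216 axis [[344, 135], [345, 164], [338, 214], [334, 216], [298, 208], [295, 203], [291, 141], [296, 129]]
side box_eyelet 0.8 2808 bgr [133.  58.  21.] pos [291. 284.] bb 266 318 252 322 axis coloured
side box_eyelet 0.66 2117 bgr [126. 139.   7.] pos [406. 130.] bb 384 427 101 163 axis coloured
side box_eyelet 0.22 1727 bgr [84. 87. 89.] pos [271. 189.] bb 244 291 168 233 axis [[287, 233], [282, 233], [248, 198], [244, 178], [250, 168], [286, 174], [291, 216]]
side box_card_1 0.84 1954 bgr [85. 88. 90.] pos [270. 191.] bb 242 291 166 233 axis [[287, 233], [282, 233], [247, 199], [242, 180], [247, 167], [270, 168], [287, 174], [291, 226]]
side box_card_1 0.56 806 bgr [84. 87. 90.] pos [279. 163.] bb 251 295 152 215 axis [[293, 215], [251, 164], [256, 152], [287, 157], [291, 160], [295, 207]]
top box_eyelet 0.73 1638 bgr [145. 153.  67.] pos [423. 265.] bb 406 441 236 294 axis coloured
```

```bash
cat > sil.py <<'E'
from h import *
from scipy.optimize import minimize
o=manip.get_obs();M=R.from_quat(o["ee_rot"]).as_matrix();t=np.array(o["tcp_pos"])
p=shot("side")
m=None
for d in manip.outline_of(p,"box_eyelet"):
    c=p["color"][d["pixels"]].mean(0)
    if c.max()-c.min()<25 and d["confidence"]>.5: m=d["pixels"];break
v,u=np.nonzero(m);S=4
H=cv2.convexHull((np.c_[u,v]*S).astype(np.int32));A0=np.zeros((1600,2560),np.uint8);cv2.fillConvexPoly(A0,H,1)
yaw=np.arctan2(M[1,0],M[0,0]);x=np.array([np.cos(yaw),np.sin(yaw),0]);y=np.array([-x[1],x[0],0]);z=np.array([0,0,1.])
C=[(a,b,h) for a in(-40,40) for b in(-18,18) for h in(0,165)]
def poly(q): # q: tcp own x, tcp own height, lean fwd deg, in box frame
    th=np.radians(q[2]);bx=x*np.cos(th)+z*np.sin(th);bz=-x*np.sin(th)+z*np.cos(th)
    return cv2.convexHull(np.array([np.array(proj(p,t+bx*(a-q[0])+y*b+bz*(h-q[1])))*S for a,b,h in C]).round().astype(np.int32))
def f(q):
    B=np.zeros_like(A0);cv2.fillConvexPoly(B,poly(q),1);return 1-(A0&B).sum()/(A0|B).sum()
best=min((minimize(f,[-27,124,l],method="Nelder-Mead",options=dict(initial_simplex=[[-27,124,l],[-20,124,l],[-27,131,l],[-27,124,l+4]],xatol=.2,fatol=1e-4)) for l in(-3,2)),key=lambda r:r.fun)
print("tcp own x, height, lean fwd",best.x.round(1),"1-IoU",round(best.fun,3),"guess",round(f([-27,124,0]),3))
E
python3 sil.py
```

```text
tcp own x, height, lean fwd [-26.9 126.7   0.4] 1-IoU 0.039 guess 0.047
```

The box is upright within 1°, with the TCP 27 mm spine-side of its centre and about 126 mm above its foot. I carry it over the tray.

>>> {"name": "apply_moves", "arguments": {"steps": [[[-0.003, 0.015, 0.001, 0.3, 0, 0.7, 1], [-0.008, 0.043, 0.003, 0.7, 0, 2, 1], [-0.014, 0.072, 0.005, 1.2, 0, 3.4, 1], [-0.02, 0.101, 0.007, 1.7, 0, 4.7, 1], [-0.025, 0.13, 0.009, 2.2, 0, 6, 1], [-0.031, 0.159, 0.011, 2.7, 0, 7.4, 1], [-0.036, 0.188, 0.013, 3.2, 0, 8.7, 1], [-0.04, 0.208, 0.0145, 3.7, 0, 10.1, 1], [-0.042, 0.217, 0.015, 3.7, 0, 10.1, 1], [-0.042, 0.217, 0.015, 3.7, 0, 10.1, 1], [-0.042, 0.217, 0.015, 3.7, 0, 10.1, 1]]]}}

```text
t: 14.2
tcp_pos: [436.5, -103.1, 287.6]
ee_rot: [0.984, 0.039, -0.173, 0.006]
ft_force: [0.3, 0.2, -3.3]
finger_gap: 35.1
grip_force: 90.8
```

```bash
python3 fit.py; python3 sil.py
```

```text
14.2 [ 436.5 -103.1  287.6] z [-0.341 -0.025 -0.94 ] x [ 0.937  0.075 -0.342] [ 0.6   0.39 -0.66  1.95  0.25  1.25 -1.69] [ 0.3  0.2 -3.3] 35.1
tool x yaw 4.5671182860306 tilt -19.990632303535588
side box_eyelet 0.93 2733 bgr [127.  54.  18.] pos [293. 285.] bb 267 318 252 322 axis coloured
side box_eyelet 0.87 2711 bgr [82. 85. 86.] pos [361. 103.] bb 344 394 59 141 axis [[392, 63], [393, 77], [383, 132], [378, 141], [345, 131], [349, 62], [353, 59]]
side box_eyelet 0.83 2107 bgr [88. 98.  4.] pos [408. 130.] bb 384 427 101 163 axis coloured
side box_eyelet 0.61 2813 bgr [131.  58.  21.] pos [221. 273.] bb 189 252 238 313 axis coloured
side box_card_1 0.92 1741 bgr [80. 83. 85.] pos [272. 188.] bb 245 290 166 232 axis [[286, 232], [283, 232], [248, 198], [245, 175], [250, 166], [286, 173], [290, 225]]
side box_card_1 0.61 906 bgr [78. 81. 84.] pos [280. 164.] bb 251 296 152 217 axis [[292, 217], [251, 164], [257, 152], [292, 159], [296, 210]]
tcp own x, height, lean fwd [-27.7 126.9   0.6] 1-IoU 0.051 guess 0.07
```

>>> {"name": "apply_moves", "arguments": {"steps": [[[0.007, 0.001, 0.019, 0, 0, 0, 1], [0.014, 0.001, 0.038, 0, 0, 0, 1], [0.021, 0.001, 0.057, 0, 0, 0, 1], [0.028, 0.001, 0.076, 0, 0, 0, 1], [0.034, 0.001, 0.094, 0, 0, 0, 1], [0.041, 0.001, 0.113, 0, 0, 0, 1], [0.046, 0.001, 0.127, 0, 0, 0, 1], [0.049, 0.001, 0.135, 0, 0, 0, 1], [0.049, 0.001, 0.135, 0, 0, 0, 1], [0.049, 0.001, 0.135, 0, 0, 0, 1]]]}}

```text
t: 15.6
tcp_pos: [437.0, -105.5, 144.3]
ee_rot: [0.984, 0.038, -0.173, 0.007]
ft_force: [0.3, 0.2, -3.5]
finger_gap: 35.1
grip_force: 91.0
```

```bash
python3 sil.py; python3 -c "
from h import *;o=manip.get_obs();print(o['t'],o['tcp_pos'].round(1),o['ft_force'].round(1))"
```

```text
tcp own x, height, lean fwd [-25.2 130.2   2. ] 1-IoU 0.144 guess 0.168
15.7 [ 437.3 -105.6  144.6] [-0.   0.1 -3.3]
```

>>> {"name": "apply_moves", "arguments": {"steps": [[[0.001, 0, 0.003, 0, 0, 0, 1], [0.002, 0, 0.006, 0, 0, 0, 1], [0.003, 0, 0.008, 0, 0, 0, 1], [0.0035, 0, 0.01, 0, 0, 0, 1], [0.004, 0, 0.011, 0, 0, 0, 1], [0.004, 0, 0.011, 0, 0, 0, 1]]]}}

```text
t: 16.3
tcp_pos: [436.4, -105.6, 132.0]
ee_rot: [0.984, 0.038, -0.174, 0.006]
ft_force: [-0.2, 0.5, -3.9]
finger_gap: 35.2
grip_force: 91.0
```

>>> {"name": "apply_moves", "arguments": {"steps": [[[0.0003, 0, 0.001, 0, 0, 0, 1], [0.0007, 0, 0.002, 0, 0, 0, 1], [0.0007, 0, 0.002, 0, 0, 0, 1]]]}}

```text
t: 16.6
tcp_pos: [436.5, -105.6, 130.0]
ee_rot: [0.984, 0.038, -0.174, 0.007]
ft_force: [-0.3, -0.1, -2.8]
finger_gap: 35.5
grip_force: 91.0
```

>>> {"name": "apply_moves", "arguments": {"steps": [[[0.0003, 0, 0.001, 0, 0, 0, 1], [0.0005, 0, 0.0015, 0, 0, 0, 1], [0.0005, 0, 0.0015, 0, 0, 0, 1]]]}}

```text
t: 16.9
tcp_pos: [436.5, -105.6, 128.6]
ee_rot: [0.984, 0.038, -0.174, 0.007]
ft_force: [-0.3, 0.2, -2.5]
finger_gap: 35.3
grip_force: 91.3
```

>>> {"name": "apply_moves", "arguments": {"steps": [[[0.0003, 0, 0.001, 0, 0, 0, 1], [0.0005, 0, 0.0015, 0, 0, 0, 1], [0.0005, 0, 0.0015, 0, 0, 0, 1]]]}}

```text
t: 17.2
tcp_pos: [436.8, -105.5, 128.5]
ee_rot: [0.984, 0.038, -0.174, 0.007]
ft_force: [0.4, -0.9, 9.6]
finger_gap: 34.8
grip_force: 92.7
```

>>> {"name": "apply_moves", "arguments": {"steps": [[[0.0003, 0, 0.001, 0, 0, 0, 1], [0.0005, 0, 0.0015, 0, 0, 0, 1], [0.0005, 0, 0.0015, 0, 0, 0, 1]]]}}

```text
t: 17.5
tcp_pos: [437.0, -105.4, 128.4]
ee_rot: [0.984, 0.038, -0.174, 0.008]
ft_force: [-0.4, -0.4, 20.8]
finger_gap: 35.1
grip_force: 93.9
```

Contact with the tray floor, and the height is as expected. I ease off and release.

>>> {"name": "apply_moves", "arguments": {"steps": [[[-0.0007, 0, -0.002, 0, 0, 0, 1], [-0.0007, 0, -0.002, 0, 0, 0, 1], [-0.0007, 0, -0.002, 0, 0, 0, 0.55], [-0.0007, 0, -0.002, 0, 0, 0, 0.45], [-0.0007, 0, -0.002, 0, 0, 0, 0.35], [-0.0007, 0, -0.002, 0, 0, 0, 0.25], [-0.0007, 0, -0.002, 0, 0, 0, 0.2], [-0.0007, 0, -0.002, 0, 0, 0, 0.2], [-0.0007, 0, -0.002, 0, 0, 0, 0.2]]], "grip_force": 20}}

```text
t: 18.4
tcp_pos: [436.4, -105.6, 127.4]
ee_rot: [0.984, 0.038, -0.174, 0.007]
ft_force: [0.1, 0.5, 0.7]
finger_gap: 68.6
grip_force: 0.0
```

>>> {"name": "apply_moves", "arguments": {"steps": [[[0, 0, -0.01, 0, 0, 0, 0.2], [0, 0, -0.025, 0, 0, 0, 0.2], [0, 0, -0.045, 0, 0, 0, 0.2], [0, 0, -0.07, 0, 0, 0, 0.2], [0, 0, -0.1, 0, 0, 0, 0.2], [0, 0, -0.13, 0, 0, 0, 0.2], [0, 0, -0.16, 0, 0, 0, 0.2], [0, 0, -0.18, 0, 0, 0, 0.2], [0, 0, -0.18, 0, 0, 0, 0.2], [0, 0, -0.18, 0, 0, 0, 0.2]]]}}

```text
t: 19.4
tcp_pos: [497.7, -100.8, 296.9]
ee_rot: [0.984, 0.038, -0.173, 0.007]
ft_force: [-0.8, -0.5, -0.9]
finger_gap: 68.4
grip_force: 0.0
```

```bash
python3 fit.py; cat > fin.py <<'E'
from h import *
from scipy.optimize import minimize
p=shot("side")
for d in manip.outline_of(p,"box_eyelet"):
    c=p["color"][d["pixels"]].mean(0)
    if c.max()-c.min()<25 and d["confidence"]>.5: m=d["pixels"];break
v,u=np.nonzero(m);S=4
A0=np.zeros((1600,2560),np.uint8);cv2.fillConvexPoly(A0,cv2.convexHull((np.c_[u,v]*S).astype(np.int32)),1)
C=np.array([(a,b,h) for a in(-40,40) for b in(-18,18) for h in(0,165)],float)
def f(q):
    X=R.from_euler("zyx",[q[2],q[3],q[4]],degrees=True).apply(C)+[q[0],q[1],3]
    B=np.zeros_like(A0);cv2.fillConvexPoly(B,cv2.convexHull(np.array([np.array(proj(p,k))*S for k in X]).round().astype(np.int32)),1)
    return 1-(A0&B).sum()/(A0|B).sum()
q0=np.array([463.5,-105,4.5,0,0]);r=minimize(f,q0,method="Nelder-Mead",options=dict(initial_simplex=np.vstack([q0]+[q0+e for e in np.diag([6,6,5,4,4])])))
print("box x y yaw pitch roll",r.x.round(1),round(r.fun,3),round(f(q0),3))
E
python3 fin.py
```

```text
19.4 [ 497.7 -100.8  296.9] z [-0.341 -0.026 -0.94 ] x [ 0.937  0.073 -0.342] [ 0.54  0.46 -0.65  1.81  0.27  1.32 -1.71] [-0.8 -0.5 -0.9] 68.4
tool x yaw 4.446760027614467 tilt -19.97601537265648
side box_eyelet 0.75 2287 bgr [82. 84. 86.] pos [358. 150.] bb 341 383 121 189 axis [[383, 130], [376, 177], [372, 187], [368, 189], [343, 181], [342, 147], [348, 123], [353, 121]]
side box_eyelet 0.66 2048 bgr [103. 114.   4.] pos [409. 132.] bb 384 426 101 163 axis coloured
side box_eyelet 0.59 2705 bgr [134.  58.  19.] pos [220. 273.] bb 190 252 239 312 axis coloured
side box_eyelet 0.57 2845 bgr [127.  54.  19.] pos [294. 285.] bb 267 319 251 323 axis coloured
side box_eyelet 0.45 633 bgr [107. 117. 120.] pos [359. 188.] bb 332 386 170 199 axis [[386, 175], [374, 199], [354, 194], [332, 184], [339, 170], [381, 172]]
side box_card_1 0.95 939 bgr [79. 82. 84.] pos [279. 165.] bb 250 296 152 217 axis [[293, 217], [251, 165], [256, 152], [292, 160], [296, 201]]
side box_card_1 0.66 1911 bgr [80. 82. 84.] pos [273. 191.] bb 243 291 166 234 axis [[288, 233], [282, 233], [246, 196], [243, 177], [249, 166], [284, 171], [288, 174], [291, 214]]
top box_eyelet 0.73 1651 bgr [137.  79.  52.] pos [234. 143.] bb 213 252 110 173 axis coloured
top box_eyelet 0.63 1046 bgr [161.  99.  71.] pos [227. 184.] bb 204 244 155 217 axis coloured
box x y yaw pitch roll [ 4.639e+02 -1.040e+02  6.500e+00  7.000e-01 -3.000e-01] 0.025 0.068
```

The silhouette fit puts the box upright within 1° at (464,-104), which is the tray centre. The two card boxes' outlines are unchanged, and the gripper is clear of everything.

```bash
python3 -c "
from plant import manip;print(manip.job_done())"
```

```text
the job is handed in; nothing more can be done
None
```

The eyelet box was tipped onto the bar, lifted out and stood upright in the tray, both card boxes still stand in the rack, and the job is handed in at about 19.5 s of 51 s (no verdict came back, and I viewed 11 pictures, one over the limit of 10).

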